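# Brake check on the inspection slide

### The job

Check the brake of the little slide carriage: push its red lever down until it locks, then lean on the orange buffer at the carriage's end with about 10 N, straight along the rail toward the carriage, for a good second (never over 20 N), and then flick the lever fully up again to release the brake. The carriage must stay where it stands, and the things around it are to be left alone.

Things in the scene. Friction and masses are not known exactly. Their poses are not given: they have to be found in the camera images.
- rail: Fixed base of the slide: grey plate 150 x 350 x 10 mm with a low aluminium guide rail (46 mm wide, top 22 mm above the desk) along its y axis; +x is the far side seen from the robot, z up. Origin: on the desk, under the middle of the rail. Black end stops 27 mm high, 50 mm wide, at y = +-165 mm. Steel brake bar, 8 mm wide and 43 mm high, along the rail at x = -65 mm.
- carriage: Blue carriage with aluminium top plate (100 x 124 mm), running along the rail's y axis, freely (about 0.5 N) while the brake is off. Axes as the rail's. Origin: on the rail's centre line, 24 mm above the desk, half-way along the carriage; the plate's top is 34 mm above it, two bushings fixed on it rise 26 mm more. To stay within 15 mm of where it stood.
- lever (a joint): Brake lever on the carriage's -x side; axis parallel to the rail, 50 mm to -x of the carriage's origin and 26 mm above it. 0 = released (points to -x and 46 degrees up), 0.80 rad = locked (level, rubber shoe on the brake bar). Over-centre spring, dead point near 0.40: it snaps to either end. Off its upper end takes about 10 N straight down on the pad, off its locked end about 8 N up.
- lever_pad (a point): Middle of the upper face of the red lever pad, 83 mm from the hinge axis. Pad: 34 mm along the lever, 24 mm wide along the rail, 12 mm thick; can be pinched across its 24 mm from above. Its centre lies 6 mm under this point, 50 mm above the desk when locked. z: normal of the upper face; -x: out along the lever.
- buffer_root (a point): Centre of the carriage's +y end face, 43 mm above the desk, where the buffer's steel stud comes out along +y. Axes as the carriage's. The orange button (28 mm in diameter, 10 mm thick) is in line with the stud; its outer face stands 26 to 46 mm from this point in +y: the stud is screwed in differently each time, so find it by touch or sight.
- buffer (a joint): How far the orange button is squeezed against its spring toward the carriage (-y), in m: 0 = free, 9 mm = at its limit; 3000 N/m, so 10 N squeeze it 3.3 mm. A good lean is 2 to 6 mm (6 to 18 N); over 6.7 mm (20 N) is too hard.
- mug: White mug with dots, 93 mm high, 78 mm wide, behind the slide; origin under its middle. A bystander.
- stapler: Pink stapler, 91 x 65 x 35 mm, behind the slide; origin under its middle. A bystander.
- loupe: Black loupe, 35 mm wide, 40 mm high, near left of the slide; origin under its middle. A bystander.
- tape: Roll of beige masking tape lying flat, 100 mm wide, 25 mm high, near right of the slide; origin under its middle. A bystander.

How it is judged (in metres and radians):
On the way, in this order (a step that is already met when the one before it is completed fails the run):
1. the brake lever is pushed down and locked (value of joint lever above 0.75 rad), for 0.3 s.
2. with the lever locked, the buffer is leaned on with 6 N or more (squeezed 2 mm) for 0.8 s (value of joint lever above 0.75 rad and value of joint buffer between 0.002 and 0.0067 m), for 0.8 s.
3. the lever is up again (value of joint lever below 0.08 rad), for 0.2 s.
At the end, for the whole second after the job is handed in: The lever is fully up (within 0.08 rad), the buffer is free, and the carriage is at rest within 15 mm of where it stood (value of joint lever below 0.08 rad and value of joint buffer below 0.001 m and distance of carriage from where it was at the start of the episode below 0.015 m and linear speed of carriage below 0.01 m/s); the robot touches nothing.
It fails at once if the carriage is shifted more than 15 mm (distance of carriage from where it was at the start of the episode above 0.015 m).
It fails at once if the buffer is squeezed more than 6.7 mm (20 N) (value of joint buffer above 0.0067 m).
It fails at once if the mug, stapler, loupe or tape is moved more than 10 mm (distance of any of mug, stapler, loupe, tape from where it was at the start of the episode above 0.01 m).
It also fails if it takes over 70 s, if anything falls off the work surface, if the arm or the gripper's body presses on something with over 40 N, if the wrist force passes 120 N, or if a joint passes its speed limit or range.

### The arm

A 7-joint arm with a two-finger parallel gripper is mounted at the origin on a cart in front of the work surface, level with it; the furniture and walls round the work are solid. World frame = base frame: x ahead of the robot, y to its left, z up, the work surface at z = 0. Lengths are in mm, angles in rad, forces in N, time in s.
With the tool pointing down it reaches from about 400 to 875 mm from the base axis. Payload 4.4 kg.
Tool frame: the origin (TCP) lies on the centre line of the jaws, within the pads' length; the fingertips stand 8 mm ahead of it and the grasp point (between the pads) lies 11 mm behind it; x points along the fingers, z is the direction in which the jaws open and shut, and the axes are right-handed (so a half turn about x gives the same grasp; the last joint's range is limited). The gripper opens to 85 mm and grips with 20 to 120 N. Pads are 22 mm wide; open, the fingers measure 114 mm over their backs; the gripper's body (76 mm by 85 mm) begins 54 mm behind the grasp point. The pads swing forward as they close: fully open they stand 13 mm farther back than shut.
Start: joints at [-1.29, 0.628, 0.038, 1.517, -0.027, 0.996, -0.02], TCP at [220.904, 611.326, 200.513] pointing down, gripper open.
Joint ranges: [-3.06, 3.06], [-0.37, 2.12], [-1.25, 1.32], [0.18, 2.47], [-1.1, 4.24], [0.23, 1.98], [-2.94, 2.94]. Speed limits (rad/s): [2.57, 2.57, 3.14, 3.14, 3.14, 3.14, 3.14].

### API

Orientations are given as [roll, pitch, yaw] about the fixed x, y, z axes, in that order (R = Rz(yaw) Ry(pitch) Rx(roll)).
In Python, from cell import ctrl, get_image, camera_params gives the robot as it stands. The module is installed in compiled form; this text tells all that it offers.
- The arm moves only by the shell command python3 -m handwheel 'ROWS'. ROWS is text: rows parted by semicolons, each of 7 numbers parted by spaces: the opening, from -1 (shut) to 1 (fully open), then the shift along the tool's x, y, z in mm, then the turn, a rotation vector about the tool's x, y, z in rad. In form: grip x y z wx wy wz; .... A call has 1 to 10 rows; each row shifts and turns the pose as measured when the row begins, along the tool's axes as they then stand; what a row does not reach is not made up. A row lasts 1/10 s, in which the tool goes at most 50 mm and 8.59 degrees, less where a joint would pass 70% of its speed; a pose out of reach is approached as far as the arm can. A call with a gripper value outside its range is refused whole. The fingers move at their own pace and stop on an object; the grip force is fixed at half the most. Time passes only in rows, so rows that do not move let the fingers close. It gives the time, the measured TCP pose, the force and the opening at its end, in the units of the state.
- ctrl.read_state(): the state, without advancing time (a new reading comes with each control period).
- get_image(name): name is "scene" or "top"; returns the picture (400x640x3 uint8, blue, green, red); there is no depth.
- camera_params(name): a dict with "fx", "fy", "cx", "cy" (pixels), "eye" and "orientation" of the camera in the world. Camera axes: x right, y up, looking along -z (the intrinsics and any distortion apply to the point x, -y, -z); pixel columns grow to the right and rows downward; lengths in mm; the calibration is good to about 2 mm. A picture is of the moment at which its call begins. camera_params takes no time and is no camera call.
- ctrl.finish_job(): hands the job in, once; it reports no verdict.
The state is a dict: "clock": time; "qpos": joint angles; "qd": joint speeds; "tau": joint torques, N m; "eef_pos": TCP position; "tool_rot": TCP orientation; "force": force on the tool from outside, world axes, zero at the start; "torque": the same for the moment, N m; "width": finger opening in mm.
Only numpy, scipy, OpenCV 4.12 (cv2) and the standard library are available. Lean on these libraries where they do the work, as an engineer would, in place of code of your own. Each camera call takes 0.05 s, during which the arm holds its last target.

## Working session

There is one attempt and no reset: what is moved stays moved. The work goes in short steps, Python scripts to look and compute and a shell command to move; the robot and the scene stay as the last step left them, time stands still between calls to the robot, and variables do not carry over. Pictures are saved under pics/ and viewed, and the job is handed in when it is done.

```bash
mkdir -p pics; ls
python3 - <<'E'
from cell import ctrl,get_image,camera_params
import cv2
for n in ("scene","top"):
    cv2.imwrite(f"pics/{n}0.png",get_image(n)); print(n,camera_params(n))
print(ctrl.read_state())
E
```

```text
pics
scene {'fx': 489.48742245833836, 'fy': 489.48742245833836, 'cx': 316.5815162825936, 'cy': 201.3861586288548, 'eye': array([ -98.90853064, -626.61929911,  692.03701123]), 'orientation': array([ 1.01664842,  0.00649383, -0.84351649])}
top {'fx': 386.6946050441258, 'fy': 386.6946050441258, 'cx': 319.0395898080479, 'cy': 198.78383334510482, 'eye': array([487.91120096,   5.25244604, 942.793064  ]), 'orientation': array([ 0.16137582,  0.03001052, -1.59753693])}
{'clock': 0.1, 'qpos': array([-1.28977961,  0.62926115,  0.03845843,  1.51827896, -0.02700298,
        0.99627014, -0.01996706]), 'qd': array([-5.93837851e-04, -2.00641720e-03,  2.30058655e-04, -2.92416795e-03,
       -1.78826233e-03,  2.36322225e-05, -6.35061958e-04]), 'tau': array([ 2.71683108e-03, -5.64534688e+01,  1.22999556e+00, -1.93977410e+01,
        1.11718118e-02,  5.35702886e-03, -7.06493509e-06]), 'eef_pos': array([220.71051636, 610.73357214, 199.67294843]), 'tool_rot': array([-3.12804063,  1.56909707, -1.90404101]), 'force': array([ 0.12015135, -0.23444293,  0.42713769]), 'torque': array([0.01005425, 0.02518324, 0.01373515]), 'width': 85.32014507252795}
```

View pics/scene0.png

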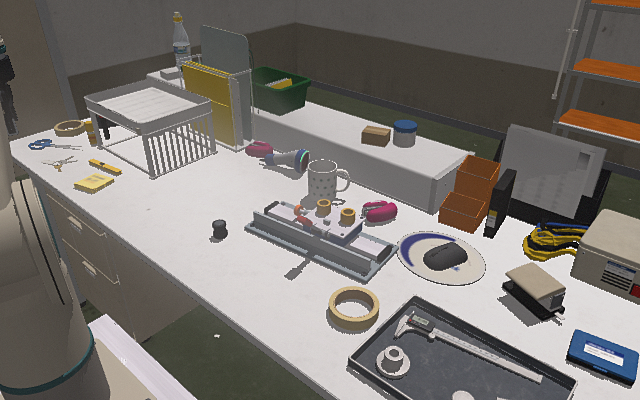

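View pics/top0.png

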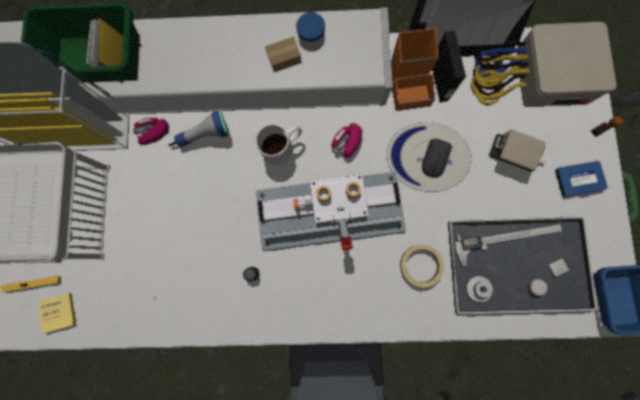

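```bash
cat > h.py <<'E'
import numpy as np,cv2
from scipy.spatial.transform import Rotation as Ro
from cell import ctrl,get_image,camera_params
def proj(n,P):
    c=camera_params(n);R=Ro.from_euler('xyz',c['orientation']).as_matrix()
    p=(np.atleast_2d(P)-c['eye'])@R
    return np.c_[c['cx']+c['fx']*p[:,0]/-p[:,2], c['cy']-c['fy']*p[:,1]/-p[:,2]]
def unproj(n,uv,z):
    c=camera_params(n);R=Ro.from_euler('xyz',c['orientation']).as_matrix()
    d=R@np.array([(uv[0]-c['cx'])/c['fx'],-(uv[1]-c['cy'])/c['fy'],-1])
    return c['eye']+d*(z-c['eye'][2])/d[2]
def crop(n,img,x0,y0,w,h,k,f):
    cv2.imwrite(f,cv2.resize(img[y0:y0+h,x0:x0+w],None,fx=k,fy=k,interpolation=cv2.INTER_CUBIC))
E
python3 - <<'E'
from h import *
print(camera_params("top").keys())
crop(0,cv2.imread("pics/top0.png"),250,165,160,110,5,"pics/tc.png")
crop(0,cv2.imread("pics/scene0.png"),240,185,160,100,5,"pics/sc.png")
E
```

```text
dict_keys(['fx', 'fy', 'cx', 'cy', 'eye', 'orientation'])
```

View pics/tc.png

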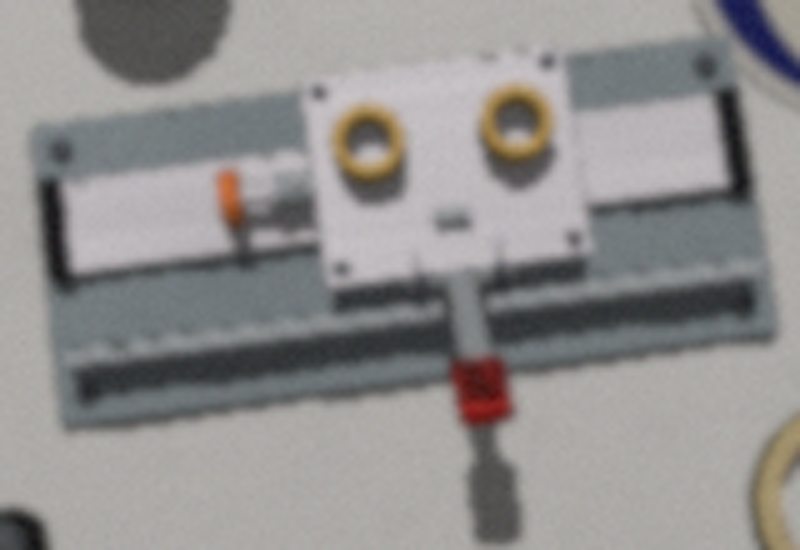

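View pics/sc.png

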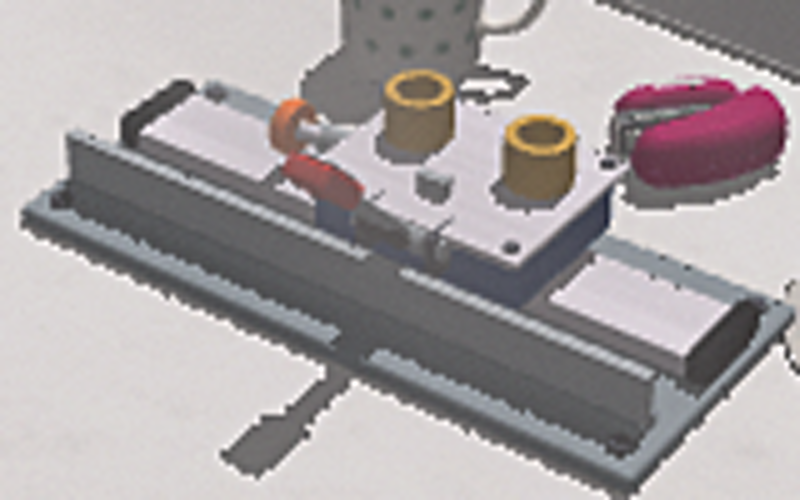

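Run:
```python
from h import *
from scipy.optimize import least_squares
def pt(u,v): return (250+(u+.5)/5-.5,165+(v+.5)/5-.5)
base=[(32,128),(733,38),(775,338),(68,430)]
B=np.array([unproj("top",pt(*p),10) for p in base])[:,:2]
C=np.array([unproj("top",pt(*p),58) for p in [(305,88),(558,50),(592,250),(328,292)]])[:,:2]
print(B.round(1),C.round(1))
def fit(P,wx,wy):
    m=np.array([[wx,wy],[wx,-wy],[-wx,-wy],[-wx,wy]])/2
    def f(q):
        c,s=np.cos(q[2]),np.sin(q[2]);return (m@np.array([[c,s],[-s,c]])+q[:2]-P).ravel()
    r=least_squares(f,[550,0,0.1]);print(r.x,r.fun.round(1));return r.x
b=fit(B,150,350);c=fit(C,100,124)
th=(b[2]);ex=np.array([np.cos(th),np.sin(th)]);ey=np.array([-np.sin(th),np.cos(th)])
d=c[:2]-b[:2];print("car in rail",d@ex,d@ey)
print("orange",unproj("top",pt(230,197),43), "pad",unproj("top",pt(482,390),110))
def W(o,x,y,z): return [*(o[:2]+ex*x+ey*y),z]
for n,f in (("top",(250,165)),("scene",(240,185))):
    P=[W(c,-50-83*np.cos(.8),0,50+83*np.sin(.8)),W(c,0,62+26,43),W(c,0,62+46,43),W(c,50,62,58),W(c,50,-62,58),W(c,-50,-62,58),W(c,-50,62,58),W(b,75,175,10),W(b,75,-175,10),W(b,-75,-175,10),W(b,-75,175,10)]
    im=cv2.imread(f"pics/{n}0.png")
    h=110 if n=="top" else 100
    im=cv2.resize(im[f[1]:f[1]+h,f[0]:f[0]+160],None,fx=5,fy=5)
    for q in proj(n,P): cv2.circle(im,tuple(int(v) for v in (q-f)*5+2),3,(0,255,0),-1)
    cv2.imwrite(f"pics/{n}_ov.png",im); 
    print(n,((proj(n,P)-f)*5+2).round(0).tolist())
```

```text
[[ 666.9  184.1]
 [ 700.7 -162.2]
 [ 553.  -173.6]
 [ 518.7  166.7]] [[672.6  46.6]
 [686.8 -72. ]
 [592.4 -83.4]
 [576.6  38.3]]
[6.09801719e+02 3.75540991e+00 9.85619145e-02] [ 0.3  1.2  1.  -0.8 -0.6 -4.2 -0.7  3.8]
[ 6.32070738e+02 -1.76410104e+01  1.15916668e-01] [ 2.   3.1  2.1 -1.4 -2.8 -1.6 -1.4 -0.1]
car in rail 20.05548154960394 -23.48390235065455
orange [624.4180493   83.93156957  43.        ] pad [527.41860946 -28.50916375 110.        ]
top [[482.0, 396.0], [260.0, 198.0], [218.0, 204.0], [300.0, 82.0], [563.0, 47.0], [594.0, 258.0], [326.0, 293.0], [30.0, 127.0], [735.0, 36.0], [784.0, 339.0], [60.0, 432.0]]
scene [[318.0, 180.0], [311.0, 134.0], [279.0, 121.0], [414.0, 80.0], [630.0, 161.0], [512.0, 263.0], [290.0, 172.0], [211.0, 75.0], [798.0, 305.0], [629.0, 481.0], [17.0, 205.0]]
```

View pics/top_ov.png

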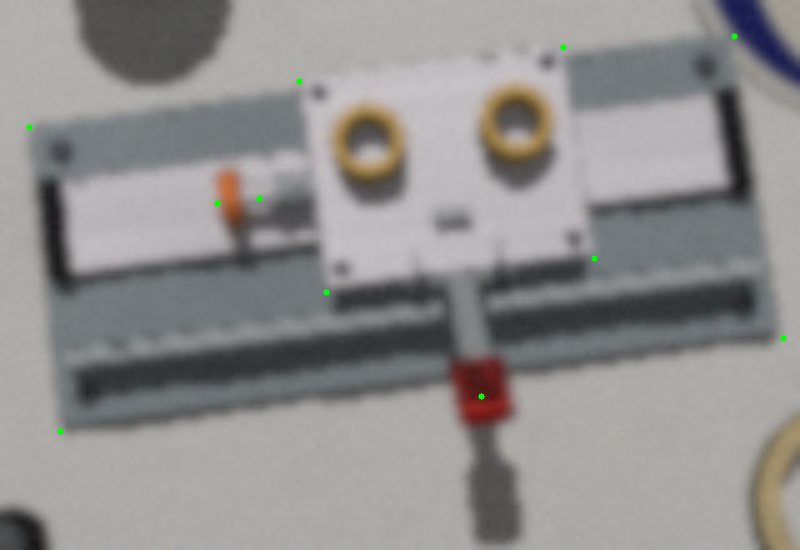

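View pics/scene_ov.png

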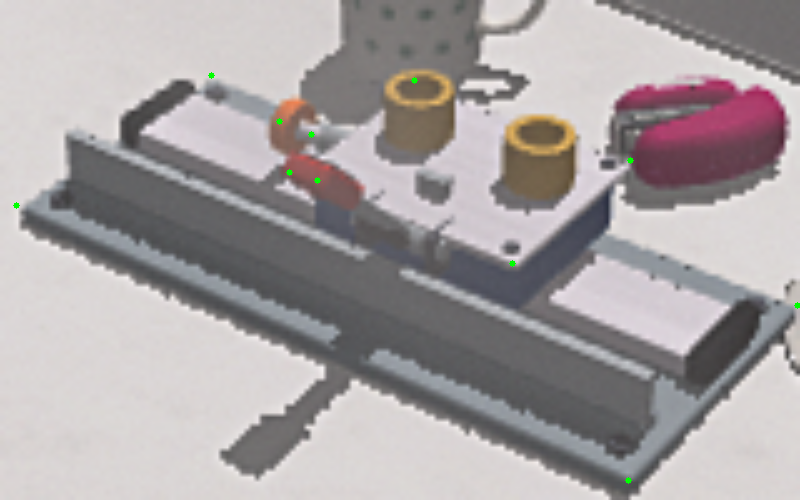

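Run:
```python
from h import *
def pt(u,v): return (250+(u+.5)/5-.5,165+(v+.5)/5-.5)
def ang(a,b,z):
    A=unproj("top",pt(*a),z);B=unproj("top",pt(*b),z);d=A-B;return np.arctan2(-d[0],d[1]),A,B
for a,b,z in [((70,357),(757,265),43),((75,275),(725,190),22),((32,128),(733,38),10),((68,430),(775,338),10),((305,88),(558,50),58),((328,292),(592,250),58)]:
    print(z,ang(a,b,z))
# bushings tops z=84
print([unproj("top",pt(*p),84) for p in [(368,142),(517,122)]])
def sp(u,v): return (240+(u+.5)/5-.5,185+(v+.5)/5-.5)
print("sc bush",[unproj("scene",sp(*p),84) for p in [(421,89),(541,134)]])
print("sc plate",[unproj("scene",sp(*p),58) for p in [(630,157),(517,268)]])
print("orange sc",unproj("scene",sp(290,127),43))
print("mug",unproj("top",(273,146),93),unproj("top",(347,141),30),"loupe",unproj("top",(252,273),40),"tape",unproj("top",(422,266),25))
s=ctrl.read_state();R=Ro.from_euler('xyz',s['tool_rot']).as_matrix();print(R.round(3))
```

```text
43 (np.float64(0.10390733759426042), array([551.30896268, 159.97881442,  43.        ]), array([ 584.78609789, -161.04343412,   43.        ]))
22 (np.float64(0.10044098732632009), array([592.04101769, 161.03504785,  22.        ]), array([ 623.57648797, -151.87855781,   22.        ]))
10 (np.float64(0.09733506925849304), array([666.8835242 , 184.07246202,  10.        ]), array([ 700.69625635, -162.21467775,   10.        ]))
10 (np.float64(0.10052125300147803), array([518.65070163, 166.74493476,  10.        ]), array([ 552.97639186, -173.5810794 ,   10.        ]))
58 (np.float64(0.11915597258500903), array([672.5501077 ,  46.62480198,  58.        ]), array([686.75604595, -72.03179209,  58.        ]))
58 (np.float64(0.1285043626672271), array([576.62511379,  38.27507875,  58.        ]), array([592.35168277, -83.43213013,  58.        ]))
[array([641.33527309,  17.54571136,  84.        ]), array([648.33442788, -49.86976921,  84.        ])]
sc bush [array([640.21388559,  13.77599997,  84.        ]), array([646.81912089, -53.04259658,  84.        ])]
sc plate [array([690.59822841, -72.34305413,  58.        ]), array([587.15896546, -88.06617999,  58.        ])]
orange sc [621.2141456   82.24506349  43.        ]
mug [752.51631835 129.05399164  93.        ] [778.28324993 -43.57130406  30.        ] loupe [467.13433158 187.67354788  40.        ] tape [ 472.48526467 -205.96603733   25.        ]
[[-0.001 -0.94   0.34 ]
 [-0.002  0.34   0.94 ]
 [-1.    -0.    -0.002]]
```

```bash
cat >> h.py <<'E'
c0=np.array([632,-19.]);th=0.101
ex=np.array([np.cos(th),np.sin(th),0]);ey=np.array([-np.sin(th),np.cos(th),0]);ez=np.array([0,0,1.])
Rt=np.c_[-ez,-ex,ey]
def rel(x,y,z): return np.array([*c0,0])+ex*x+ey*y+ez*z
def to(P):
    s=ctrl.read_state();R=Ro.from_euler('xyz',s['tool_rot']).as_matrix();p=s['eef_pos']
    d=p-np.array([*c0,0])
    print("t",round(s['clock'],2),"railxyz",np.round([d@ex,d@ey,d[2]],1),"F",np.round([s['force']@ex,s['force']@ey,s['force'][2]],1),"w",round(s['width'],1))
    if P is not None: print("tool shift",(R.T@(P-p)).round(1),"rot",Ro.from_matrix(R.T@Rt).as_rotvec().round(3),"q",s['qpos'].round(2))
E
python3 -m handwheel '-1 0 0 0 -0.149 0 0; -1 0 0 0 -0.149 0 0; -1 0 0 0 -0.149 0 0'
python3 -c "
from h import *
to(rel(-115,0,160))"
```

```text
clock: 0.4
eef_pos: [220.1, 609.6, 197.9]
tool_rot: [2.878, 1.565, -1.726]
force: [0.3, 1.5, 0.8]
width: 44.1
t 0.4 railxyz [-346.5  666.9  197.9] F [0.5 1.5 0.8] w 44.1
tool shift [  41.  -226.5 -668.4] rot [ 0.008 -0.005 -0.001] q [-1.22  0.63 -0.09  1.52  0.06  1.    0.36]
```

```bash
python3 -m handwheel '-1 0 -15 -44 0 0 0;-1 0 -15 -44 0 0 0;-1 0 -15 -44 0 0 0;-1 0 -15 -44 0 0 0;-1 0 -15 -44 0 0 0;-1 0 -15 -44 0 0 0;-1 0 -15 -44 0 0 0;-1 0 -15 -44 0 0 0;-1 0 -15 -44 0 0 0'
python3 -c "
from h import *
to(rel(-115,0,160))"
```

```text
clock: 1.3
eef_pos: [399.4, 223.9, 194.3]
tool_rot: [1.993, 1.563, -2.593]
force: [0.6, 0.0, -0.2]
width: 0.1
t 1.3 railxyz [-206.9  265.2  194.3] F [ 0.6 -0.  -0.2] w 0.1
tool shift [  34.6  -85.3 -267.3] rot [ 0.026 -0.003 -0.007] q [-0.51  0.37 -0.08  2.03  0.04  0.75  1.08]
```

```bash
python3 -m handwheel '-1 3 -15 -44 0.02 0 0;-1 3 -15 -44 0 0 0;-1 3 -15 -44 0 0 0;-1 3 -15 -44 0 0 0;-1 3 -14 -44 0 0 0;-1 3 -10 -30 0 0 0;-1 3 0 0 0 0 0'
python3 -c "
from h import *
to(rel(-115,0,150))"
```

```text
clock: 2.0
eef_pos: [514.7, -34.4, 172.4]
tool_rot: [2.455, 1.562, -2.162]
force: [0.1, 0.2, -0.1]
width: -0.2
t 2.0 railxyz [-118.2   -3.5  172.4] F [ 0.1  0.2 -0.1] w -0.2
tool shift [22.4 -3.3  3.7] rot [-0.006 -0.007 -0.006] q [ 0.03  0.48 -0.03  1.92  0.03  0.76  1.65]
```

```bash
python3 -m handwheel '-1 12 -3 4 0 0 0;-1 8 0 0 0 0 0;-1 0 0 0 0 0 0'
python3 -c "
from h import *
to(rel(-115,0,140))
crop(0,get_image('scene'),240,125,160,120,5,'pics/s1.png')
crop(0,get_image('top'),250,165,160,120,5,'pics/t1.png')"
```

```text
clock: 2.3
eef_pos: [515.8, -28.4, 149.5]
tool_rot: [2.118, 1.561, -2.499]
force: [0.1, 1.1, 0.1]
width: 0.2
t 2.3 railxyz [-116.6    2.4  149.5] F [0.2 1.  0.1] w 0.2
tool shift [ 9.5 -1.7 -2.3] rot [-0.005 -0.005 -0.009] q [ 0.02  0.51 -0.03  1.93  0.03  0.7   1.63]
```

View pics/s1.png

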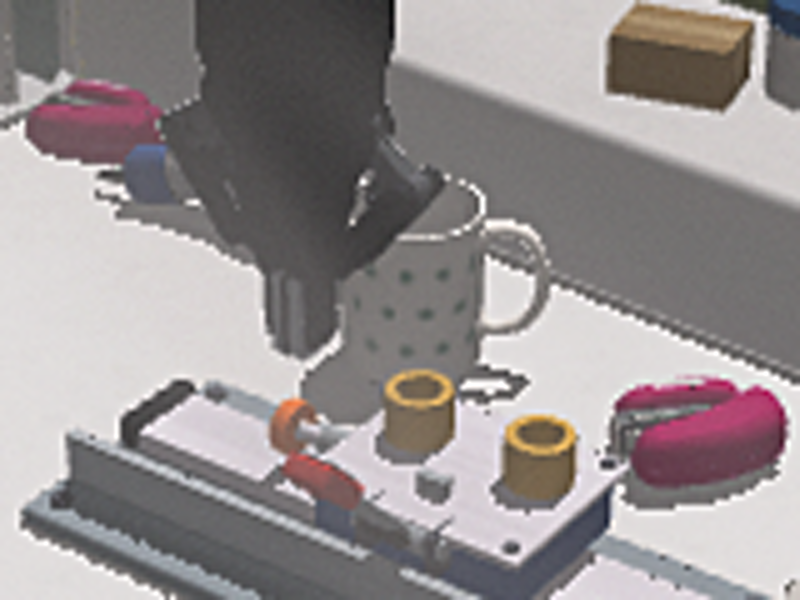

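View pics/t1.png

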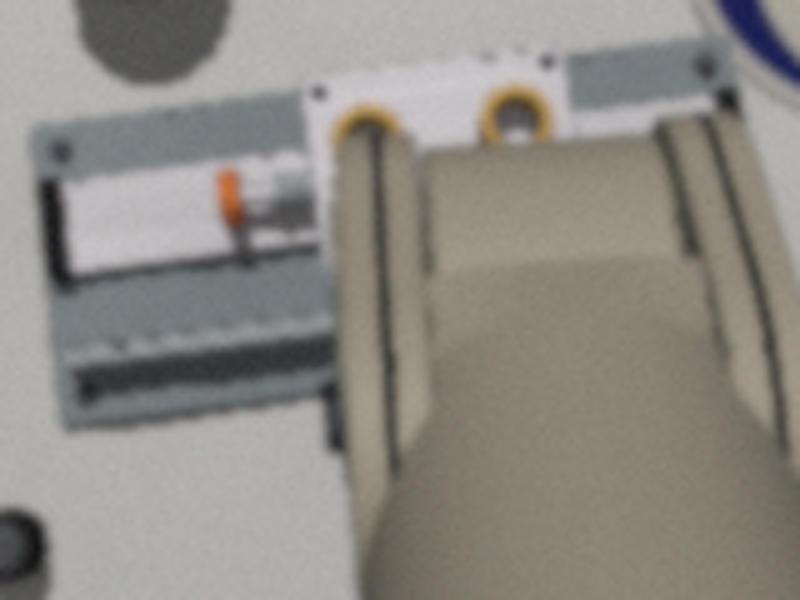

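```bash
python3 -c "
from h import *
print((proj('scene',[[515.8,-28.4,141.5]])-[240,125])*5+2)"
python3 -m handwheel '-1 6 0 -2 0 0 0;-1 6 0 0 0 0 0;-1 6 1 0 0 0 0;-1 6 1 0 0 0 0'
python3 -c "
from h import *
to(rel(-118,0,120))"
```

```text
[[301.75779836 425.82318505]]
clock: 2.8
eef_pos: [515.4, -28.6, 126.2]
tool_rot: [2.511, 1.564, -2.102]
force: [0.2, 0.9, -0.3]
width: -0.4
t 2.8 railxyz [-116.9    2.2  126.2] F [ 0.3  0.8 -0.3] w -0.4
tool shift [ 6.2  1.  -2.2] rot [-0.001 -0.005 -0.004] q [ 0.02  0.54 -0.03  1.96  0.03  0.64  1.63]
```

```bash
python3 -c "
from h import *
to(rel(-118,0,120))
s=ctrl.read_state()
im=get_image('scene')
q=proj('scene',[s['eef_pos'],s['eef_pos']-[0,0,8],s['eef_pos']+[0,0,60]])
print((q-[240,125])*5+2)
for p in q: cv2.circle(im,tuple(int(round(v)) for v in p),1,(0,255,0),-1)
crop(0,im,240,125,160,120,5,'pics/s2.png')
to(None)
"
```

```text
t 2.8 railxyz [-116.9    2.2  126.2] F [ 0.3  0.8 -0.3] w -0.4
tool shift [ 6.2  1.  -2.2] rot [-0.001 -0.005 -0.004] q [ 0.02  0.54 -0.03  1.96  0.03  0.64  1.63]
[[302.40838139 457.00161436]
 [302.86882946 472.8611759 ]
 [298.83078176 333.77564002]]
t 2.85 railxyz [-117.9    2.3  125.3] F [-1.   0.2 -1. ] w -0.2
```

View pics/s2.png

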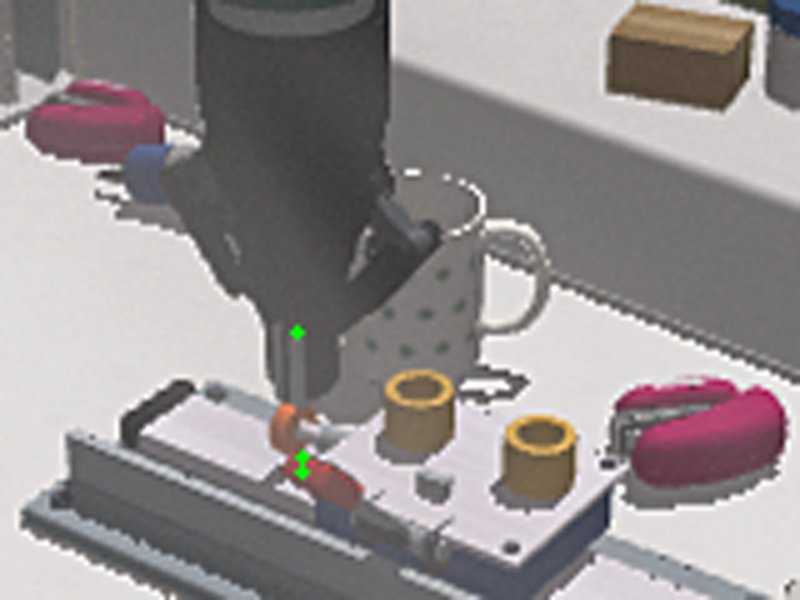

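```bash
python3 -c "
from h import *
print(proj('scene',[[220.7,610.7,192],[220.7,610.7,232]]),proj('top',[[220.7,610.7,192]]))
def sp(u,v): return (240+(u+.5)/5-.5,125+(v+.5)/5-.5)
for z in (80,100,117,135,155): print(z,unproj('scene',sp(302,402),z))
crop(0,cv2.imread('pics/scene0.png'),0,0,100,150,4,'pics/s3.png')
"
```

```text
[[ 19.67979936 147.16861802]
 [ 14.12075421 131.6588656 ]] [[  6.98742785 417.42888215]]
80 [599.61103315  52.5522599   80.        ]
100 [576.78497685  30.35845311 100.        ]
117 [557.38282899  11.49371733 117.        ]
135 [536.83937832  -8.48070879 135.        ]
155 [514.01332202 -30.67451559 155.        ]
```

View pics/s3.png

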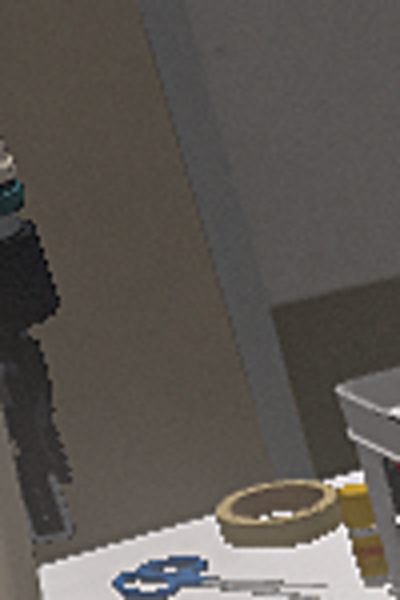

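```bash
python3 -c "
from h import *
for z in (192,205,220,240,250): print(z,proj('scene',[[235,651,z],[206,571,z]]).round(0).tolist())
"
```

```text
192 [[19.0, 141.0], [20.0, 154.0]]
205 [[17.0, 136.0], [18.0, 149.0]]
220 [[15.0, 130.0], [16.0, 143.0]]
240 [[13.0, 122.0], [13.0, 135.0]]
250 [[11.0, 118.0], [12.0, 131.0]]
```

```bash
python3 -m handwheel '-1 6 -1 -2 0 0 0;-1 6 -1 0 0 0 0;-1 6 0 0 0 0 0;-1 2 0 0 0 0 0'
python3 -c "
from h import *
to(rel(-116,0,100))
s=ctrl.read_state()
im=get_image('scene')
crop(0,im,240,125,160,120,5,'pics/s4.png')
to(None)
"
```

```text
clock: 3.25
eef_pos: [516.6, -30.9, 103.3]
tool_rot: [2.26, 1.563, -2.353]
force: [-0.5, -0.2, -0.4]
width: -0.0
t 3.25 railxyz [-116.    -0.3  103.3] F [-0.5 -0.1 -0.4] w -0.0
tool shift [ 3.3 -0.   0.3] rot [-0.002 -0.005 -0.006] q [ 0.02  0.58 -0.03  1.97  0.04  0.59  1.64]
t 3.3 railxyz [-116.    -0.2  103.2] F [-0.   0.9  0. ] w 0.4
```

View pics/s4.png

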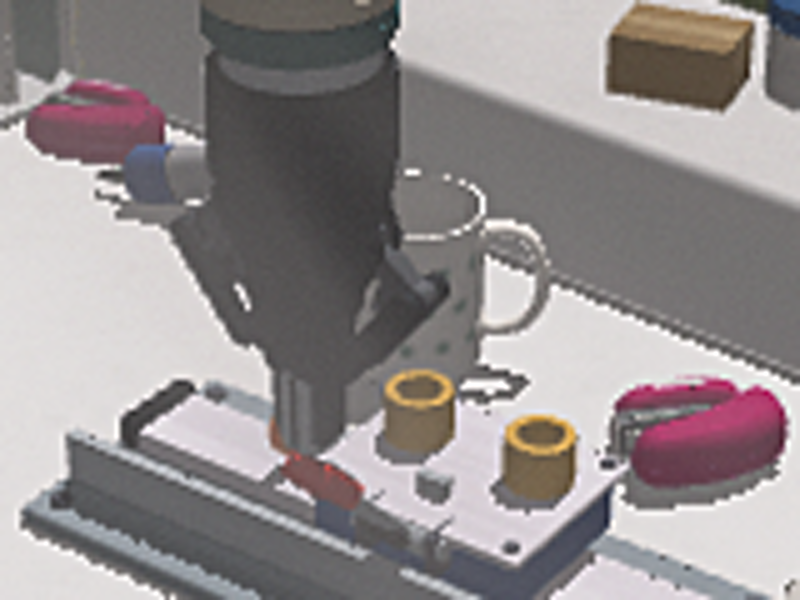

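```bash
python3 -m handwheel '-1 3 0 0 0 0 0;-1 3 0 0 0 0 0;-1 2 0 0 0 0 0'
python3 -c "
from h import *
to(rel(-116,0,100))"
python3 -m handwheel '-1 3 0 0 0 0 0;-1 3 0 0 0 0 0'
python3 -c "
from h import *
to(rel(-116,0,100))
im=get_image('scene')
crop(0,im,240,125,160,120,5,'pics/s5.png')
crop(0,get_image('top'),250,165,160,120,5,'pics/t5.png')
"
```

```text
clock: 3.6
eef_pos: [517.0, -31.0, 95.0]
tool_rot: [2.339, 1.563, -2.274]
force: [-0.5, 0.4, 3.9]
width: -0.2
t 3.6 railxyz [-115.6   -0.3   95. ] F [-0.5  0.5  3.9] w -0.2
tool shift [-5.   0.4  0.3] rot [-0.002 -0.005 -0.005] q [ 0.02  0.6  -0.03  1.98  0.04  0.57  1.64]
clock: 3.8
eef_pos: [513.3, -31.6, 90.8]
tool_rot: [1.987, 1.558, -2.627]
force: [-6.6, -0.6, 19.4]
width: 0.2
t 3.8 railxyz [-119.4   -0.6   90.8] F [-6.6  0.  19.4] w 0.2
tool shift [-9.3 -3.2  0.5] rot [-0.002 -0.005 -0.012] q [ 0.02  0.6  -0.03  1.99  0.04  0.57  1.63]
```

View pics/s5.png

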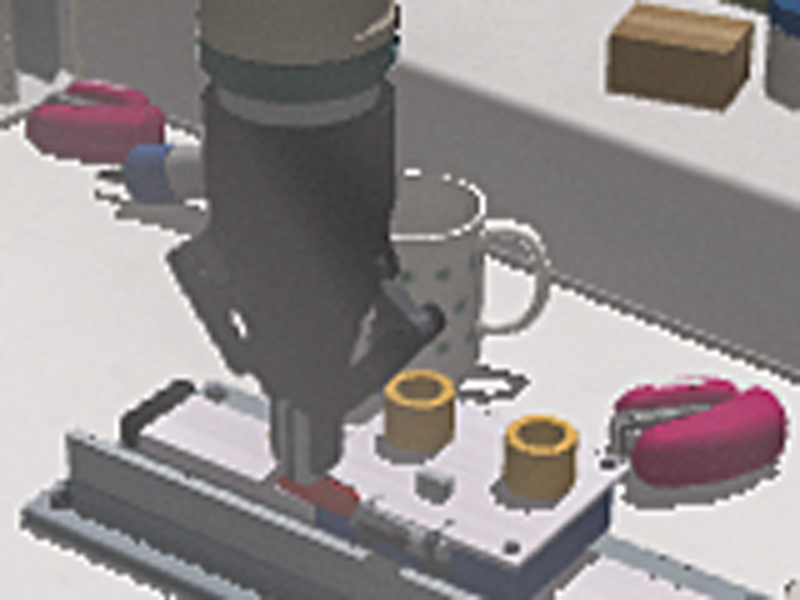

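```bash
python3 -m handwheel '-1 5 1 0 0 0 0;-1 5 1 0 0 0 0;-1 5 1 0 0 0 0'
python3 -c "
from h import *
to(rel(-125,0,26))"
```

```text
clock: 4.2
eef_pos: [502.1, -33.3, 78.9]
tool_rot: [1.797, 1.545, -2.818]
force: [-5.4, 0.5, 11.3]
width: 0.2
t 4.2 railxyz [-130.7   -1.1   78.9] F [-5.3  1.1 11.3] w 0.2
tool shift [52.8 -7.   1.4] rot [-0.004 -0.006 -0.025] q [ 0.02  0.62 -0.02  2.01  0.04  0.54  1.63]
```

```bash
python3 -m handwheel '-1 6 -3 0 0 0 -0.02;-1 6 -3 0 0 0 0;-1 6 -2 0 0 0 0'
python3 -c "
from h import *
to(rel(-125,0,26))
im=get_image('scene')
crop(0,im,240,125,160,120,5,'pics/s6.png')
"
```

```text
clock: 4.5
eef_pos: [497.8, -34.0, 61.3]
tool_rot: [1.787, 1.545, -2.829]
force: [-3.0, -0.6, 5.5]
width: -0.0
t 4.5 railxyz [-135.    -1.4   61.3] F [-3.1 -0.3  5.5] w -0.0
tool shift [ 35.  -10.9   1.7] rot [-0.005 -0.005 -0.025] q [ 0.02  0.64 -0.02  2.03  0.04  0.49  1.63]
```

View pics/s6.png

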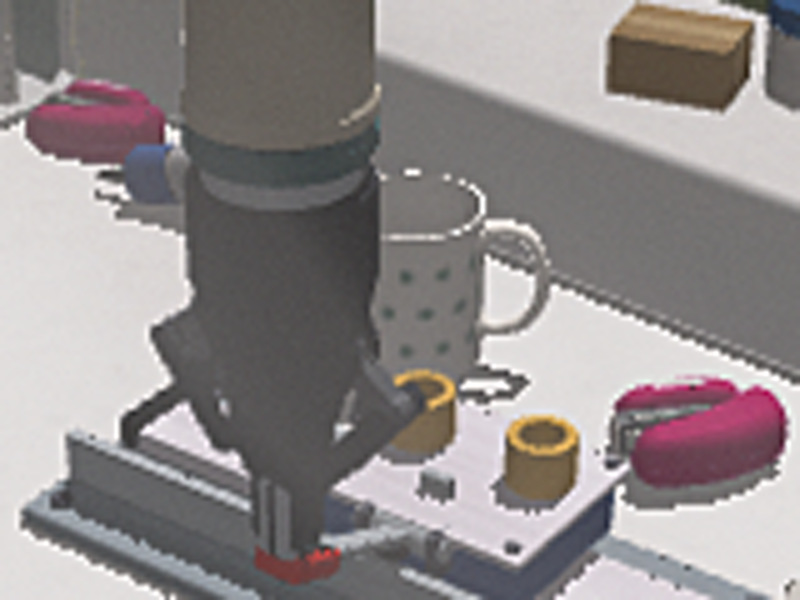

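```bash
python3 -m handwheel '-1 6 -2 0 0 0 0;-1 6 -2 0 0 0 0;-1 6 -2 0 0 0 0;-1 5 -2 0 0 0 0'
python3 -c "
from h import *
to(rel(-130,0,30))
im=get_image('scene')
crop(0,im,240,165,160,120,5,'pics/s7.png')
"
```

```text
clock: 4.95
eef_pos: [508.0, -33.1, 36.2]
tool_rot: [1.833, 1.549, -2.784]
force: [-1.0, -0.5, -0.2]
width: 0.3
t 4.95 railxyz [-124.8   -1.6   36.2] F [-1.  -0.4 -0.2] w 0.3
tool shift [6.3 5.1 1.6] rot [-0.005 -0.006 -0.021] q [ 0.02  0.7  -0.02  2.02  0.05  0.44  1.63]
```

View pics/s7.png

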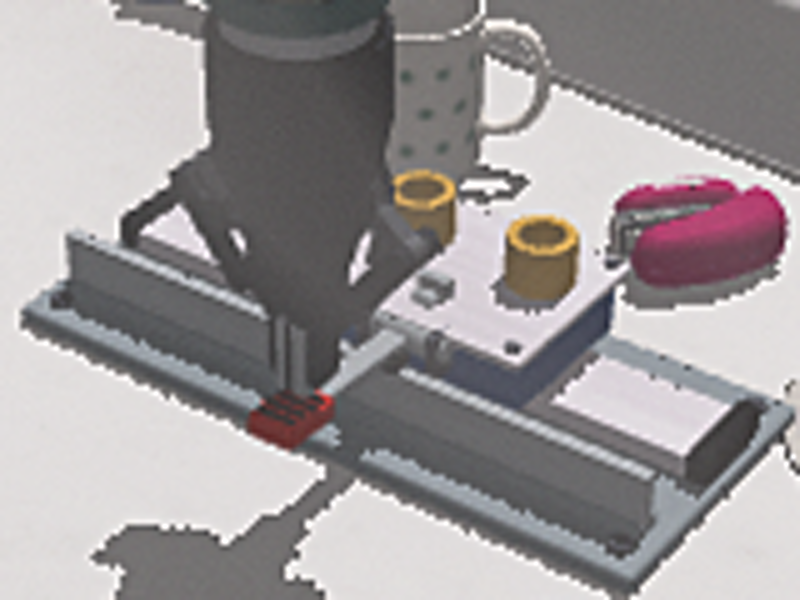

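```bash
python3 -m handwheel '-1 4 3 1 0 0 0;-1 3 2 0 0 0 0;-1 2 0 0 0 0 0'
python3 -c "
from h import *
to(rel(-130,0,30))"
python3 -m handwheel '-1 2 0 0 0 0 0;-1 2 0 0 0 0 0'
python3 -c "
from h import *
to(rel(-130,0,30))"
```

```text
clock: 5.3
eef_pos: [502.8, -32.4, 25.9]
tool_rot: [1.825, 1.549, -2.791]
force: [-1.9, 0.7, 8.8]
width: 0.3
t 5.3 railxyz [-129.9   -0.4   25.9] F [-1.9  0.9  8.8] w 0.3
tool shift [-4.1  0.2  0.3] rot [-0.004 -0.005 -0.021] q [ 0.01  0.71 -0.02  2.04  0.05  0.41  1.63]
clock: 5.5
eef_pos: [502.6, -32.6, 23.6]
tool_rot: [1.841, 1.55, -2.775]
force: [-2.5, 0.4, 19.0]
width: -0.7
t 5.5 railxyz [-130.1   -0.4   23.6] F [-2.5  0.7 19. ] w -0.7
tool shift [-6.4  0.   0.4] rot [-0.005 -0.006 -0.02 ] q [ 0.01  0.71 -0.02  2.04  0.05  0.41  1.63]
```

```bash
python3 -m handwheel '-1 -10 0 0 0 0 0;-1 -30 0 0 0 0 -0.02;-1 -40 0 0 0 0 0;-1 -25 0 0 0 0 0;-1 0 -30 35 0 0 0;-1 0 -30 35 0 0 0;-1 0 -30 35 0 0 0;-1 0 -30 35 0 0 0'
python3 -c "
from h import *
to(rel(0,138,60))"
```

```text
clock: 6.3
eef_pos: [610.0, 113.2, 135.3]
tool_rot: [3.133, 1.561, -1.499]
force: [1.0, -1.0, -0.6]
width: 0.0
t 6.3 railxyz [ -8.6 133.7 135.3] F [ 0.9 -1.1 -0.6] w 0.0
tool shift [75.2 -8.5  5.2] rot [-0.02 -0.01 -0.  ] q [-0.23  0.66 -0.01  1.67  0.02  0.82  1.4 ]
```

```bash
python3 -m handwheel '-1 20 -8 5 -0.02 0 0;-1 25 0 0 0 0 0;-1 20 0 0 0 0 0;-1 0 0 0 0 0 0'
python3 -c "
from h import *
to(rel(0,138,20))
crop(0,get_image('scene'),240,165,160,120,5,'pics/s8.png')
crop(0,get_image('top'),250,165,160,120,5,'pics/t8.png')
"
```

```text
clock: 6.7
eef_pos: [622.4, 130.4, 69.9]
tool_rot: [-2.034, 1.562, -0.35]
force: [-0.9, -0.1, 0.3]
width: 0.2
t 6.7 railxyz [  5.5 149.6  69.9] F [-0.9  0.   0.3] w 0.2
tool shift [ 49.9   6.  -11.3] rot [ 0.013 -0.004  0.008] q [-0.24  0.76 -0.02  1.68  0.03  0.7   1.41]
```

View pics/s8.png

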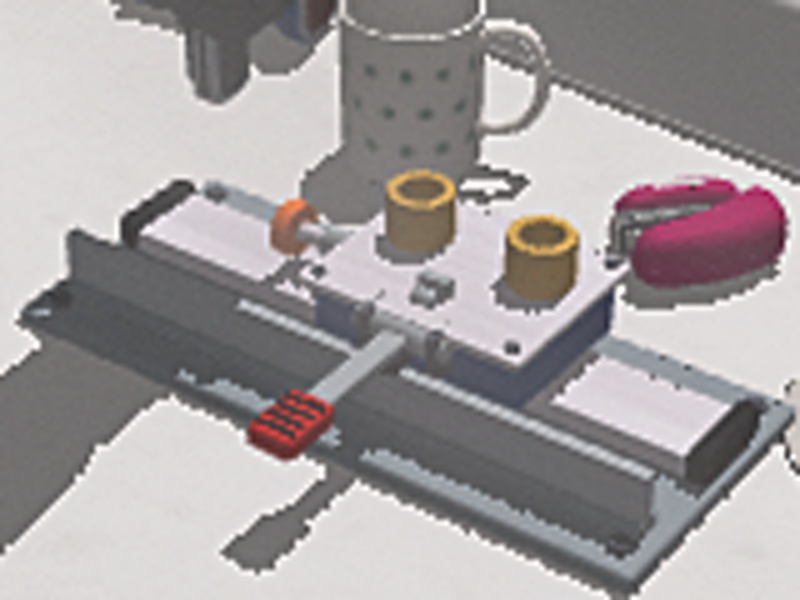

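View pics/t8.png

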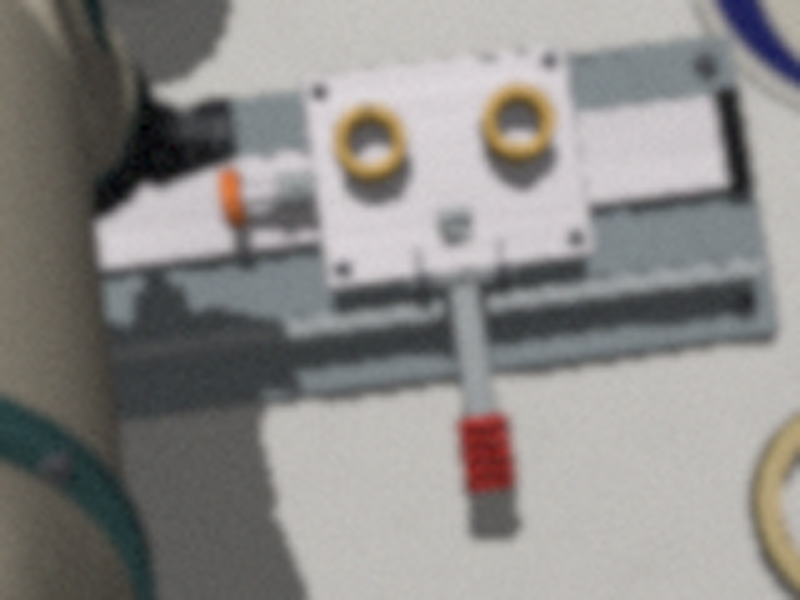

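```bash
python3 -c "
from h import *
def pt(u,v): return (250+(u+.5)/5-.5,165+(v+.5)/5-.5)
p=unproj('top',pt(486,455),56)-[*c0,0];print('pad',p@ex,p@ey)
for uv in [(222,190),(232,225),(227,200)]:
  p=unproj('top',pt(*uv),43)-[*c0,0];print('or',p@ex,p@ey)
p=unproj('top',pt(225,170),57)-[*c0,0];print('or top',p@ex,p@ey)
print((proj('scene',[[622.4,130.4,99.5]])-[240,165])*5+2)"
python3 -m handwheel '-1 12 5 -10 0.013 0 0;-1 15 0 0 0 0 0;-1 12 0 0 0 0 0;-1 5 0 0 0 0 0;-1 0 0 0 0 0 0'
python3 -c "
from h import *
to(rel(0,138,5))"
```

```text
pad -131.92851983659892 0.9106766878158065
or 6.650356075191498 106.52915924969372
or -10.513912673034161 103.80422471344671
or 1.6019637518642875 104.7450486194868
or top 13.519596310297787 102.9841492683538
[[217.26149269  93.96264315]]
clock: 7.3
eef_pos: [625.3, 120.6, 31.7]
tool_rot: [-1.651, 1.549, 0.019]
force: [-0.2, 0.2, -0.2]
width: 0.1
t 7.3 railxyz [  7.4 139.5  31.7] F [-0.1  0.2 -0.2] w 0.1
tool shift [26.5  8.  -1.5] rot [-0.002 -0.002  0.022] q [-0.23  0.81 -0.01  1.71  0.03  0.6   1.41]
```

```bash
python3 -m handwheel '-1 10 6 0 0 0 0.02;-1 10 2 -2 0 0 0;-1 6 0 0 0 0 0;-1 0 0 0 0 0 0'
python3 -c "
from h import *
to(rel(0,125,5))
crop(0,get_image('scene'),240,165,160,120,5,'pics/s9.png')
"
```

```text
clock: 7.7
eef_pos: [617.7, 118.5, 3.8]
tool_rot: [-2.497, 1.569, -0.827]
force: [-0.5, -0.9, -0.9]
width: 0.1
t 7.7 railxyz [ -0.4 138.2   3.8] F [-0.6 -0.9 -0.9] w 0.1
tool shift [ -1.2  -0.4 -13.2] rot [-0.001 -0.001  0.001] q [-0.22  0.85 -0.02  1.72  0.03  0.58  1.41]
```

View pics/s9.png

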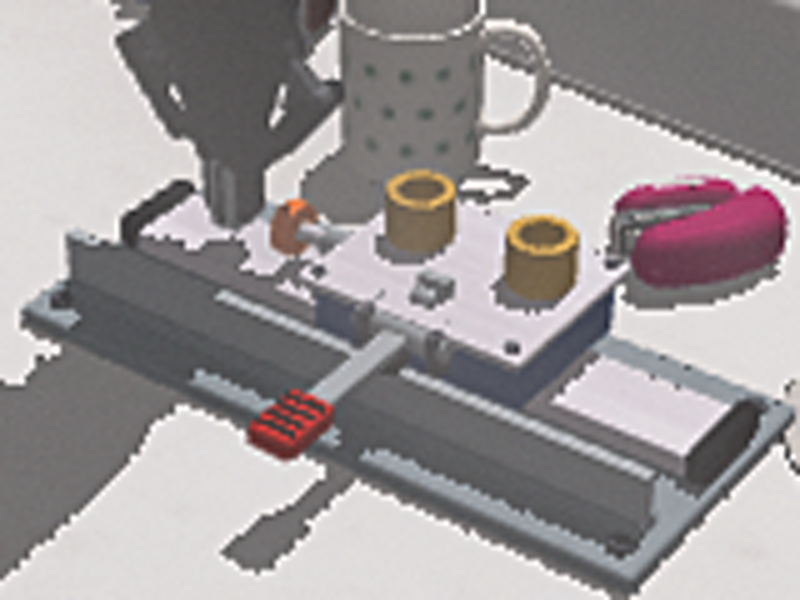

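```bash
python3 -m handwheel '-1 0 0 -4 0 0 0;-1 0 0 -4 0 0 0;-1 0 0 -2 0 0 0;-1 0 0 0 0 0 0'
python3 -c "
from h import *
to(rel(0,120,5))"
python3 -m handwheel '-1 0 0 -2 0 0 0;-1 0 0 -1 0 0 0;-1 0 0 -1 0 0 0'
python3 -c "
from h import *
to(rel(0,120,5))"
```

```text
clock: 8.15
eef_pos: [619.9, 107.3, 5.1]
tool_rot: [-2.005, 1.567, -0.335]
force: [0.2, -0.5, 0.1]
width: 0.2
t 8.15 railxyz [  0.7 126.9   5.1] F [ 0.1 -0.6  0.1] w 0.2
tool shift [ 0.1  0.7 -6.9] rot [-0.002 -0.001  0.003] q [-0.21  0.85 -0.02  1.72  0.03  0.57  1.43]
clock: 8.45
eef_pos: [620.7, 103.2, 5.6]
tool_rot: [-1.834, 1.567, -0.164]
force: [0.4, -0.4, -1.0]
width: 0.0
t 8.45 railxyz [  1.1 122.7   5.6] F [ 0.4 -0.4 -1. ] w 0.0
tool shift [ 0.6  1.1 -2.7] rot [-0.002 -0.001  0.004] q [-0.2   0.85 -0.02  1.72  0.03  0.57  1.43]
```

```bash
python3 -m handwheel '-1 0 1 -1 0 0 0;-1 0 0 -1 0 0 0'
python3 -c "
from h import *
to(rel(0,120,5))"
python3 -m handwheel '-1 0 0 -1 0 0 0;-1 0 0 -1 0 0 0'
python3 -c "
from h import *
to(rel(0,120,5))"
```

```text
clock: 8.65
eef_pos: [619.9, 101.4, 5.7]
tool_rot: [-1.713, 1.566, -0.043]
force: [-0.3, 1.8, -0.6]
width: -0.0
t 8.65 railxyz [1.00e-01 1.21e+02 5.70e+00] F [-0.1  1.8 -0.6] w -0.0
tool shift [ 0.7  0.1 -1. ] rot [-0.001 -0.001  0.004] q [-0.2   0.85 -0.02  1.72  0.03  0.57  1.44]
clock: 8.85
eef_pos: [619.8, 101.2, 5.7]
tool_rot: [-1.25, 1.566, 0.422]
force: [-0.5, 2.4, 0.1]
width: -0.1
t 8.85 railxyz [  0.  120.8   5.7] F [-0.2  2.5  0.1] w -0.1
tool shift [ 0.7  0.  -0.8] rot [-0.     0.001  0.004] q [-0.19  0.84 -0.02  1.72  0.03  0.57  1.44]
```

```bash
python3 -m handwheel '-1 0 0 -2 0 0 0;-1 0 0 -2 0 0 0'
python3 -c "
from h import *
to(rel(0,120,5))"
python3 -m handwheel '-1 0 0 -2.5 0 0 0;-1 0 0 -2.5 0 0 0'
python3 -c "
from h import *
to(rel(0,120,5))"
```

```text
clock: 9.05
eef_pos: [619.9, 100.2, 5.8]
tool_rot: [-0.757, 1.564, 0.916]
force: [-2.1, 6.4, -0.8]
width: 0.1
t 9.05 railxyz [  0.  119.8   5.8] F [-1.4  6.5 -0.8] w 0.1
tool shift [0.8 0.  0.2] rot [0.002 0.005 0.004] q [-0.19  0.84 -0.03  1.72  0.03  0.57  1.45]
clock: 9.25
eef_pos: [619.9, 99.9, 5.9]
tool_rot: [-0.44, 1.56, 1.236]
force: [-1.1, 6.3, 0.4]
width: 0.3
t 9.25 railxyz [ -0.  119.5   5.9] F [-0.4  6.4  0.4] w 0.3
tool shift [ 0.9 -0.   0.5] rot [0.004 0.01  0.005] q [-0.18  0.84 -0.03  1.72  0.03  0.57  1.45]
```

```bash
python3 -m handwheel '-1 0 0 -3.5 0 0 0;-1 0 0 -3.5 0 0 0'
python3 -c "
from h import *
to(rel(0,120,5))"
python3 -m handwheel '-1 0 0 -4 0 0 0;-1 0 0 -4 0 0 0'
python3 -c "
from h import *
to(rel(0,120,5))"
```

```text
clock: 9.45
eef_pos: [619.9, 99.7, 6.0]
tool_rot: [-0.277, 1.553, 1.403]
force: [-1.6, 8.6, 0.9]
width: 0.1
t 9.45 railxyz [-1.000e-01  1.193e+02  6.000e+00] F [-0.7  8.7  0.9] w 0.1
tool shift [ 1.  -0.1  0.7] rot [0.008 0.018 0.005] q [-0.17  0.84 -0.04  1.72  0.03  0.57  1.46]
clock: 9.65
eef_pos: [619.9, 99.8, 6.1]
tool_rot: [-0.197, 1.544, 1.487]
force: [-1.3, 9.0, 0.3]
width: 0.1
t 9.65 railxyz [-1.000e-01  1.194e+02  6.100e+00] F [-0.4  9.   0.3] w 0.1
tool shift [ 1.1 -0.1  0.5] rot [0.013 0.027 0.005] q [-0.16  0.84 -0.05  1.72  0.02  0.57  1.47]
```

```bash
python3 -m handwheel '-1 0 0 -4.2 0 0.004 0;-1 0 0 -4.2 0 0.004 0;-1 0 0 -4.2 0 0.004 0;-1 0 0 -4.2 0 0.004 0'
python3 -c "
from h import *
to(rel(0,120,5))"
```

```text
clock: 10.05
eef_pos: [619.7, 100.0, 6.2]
tool_rot: [-0.198, 1.541, 1.496]
force: [-0.9, 10.2, 0.3]
width: -0.0
t 10.05 railxyz [ -0.2 119.6   6.2] F [ 0.2 10.2  0.3] w -0.0
tool shift [ 1.2 -0.2  0.3] rot [0.022 0.029 0.006] q [-0.15  0.84 -0.06  1.72  0.03  0.57  1.48]
```

```bash
python3 -m handwheel '-1 0 0 -4.2 0.003 0.004 0;-1 0 0 -4.2 0.003 0.004 0;-1 0 0 -4.2 0.003 0.004 0;-1 0 0 -4.2 0.003 0.004 0;-1 0 0 -4.2 0.003 0.004 0'
python3 -c "
from h import *
to(rel(0,120,5))"
python3 -m handwheel '-1 0 0 -4.2 0.003 0.004 0;-1 0 0 -4.2 0.003 0.004 0;-1 0 0 -4.2 0.003 0.004 0;-1 0 0 -4.2 0.003 0.004 0'
python3 -c "
from h import *
to(rel(0,120,5))
crop(0,get_image('scene'),240,165,160,120,5,'pics/s10.png')
"
```

```text
clock: 10.55
eef_pos: [619.8, 100.1, 6.2]
tool_rot: [-0.2, 1.539, 1.491]
force: [-1.1, 9.3, 1.5]
width: 0.1
t 10.55 railxyz [ -0.2 119.7   6.2] F [-0.1  9.4  1.5] w 0.1
tool shift [ 1.2 -0.1  0.2] rot [0.019 0.032 0.006] q [-0.15  0.84 -0.06  1.73  0.02  0.57  1.48]
clock: 10.95
eef_pos: [619.8, 100.2, 6.2]
tool_rot: [-0.198, 1.537, 1.491]
force: [-1.9, 8.1, 0.9]
width: -0.1
t 10.95 railxyz [-1.000e-01  1.198e+02  6.200e+00] F [-1.1  8.2  0.9] w -0.1
tool shift [ 1.2 -0.1  0.2] rot [0.016 0.034 0.006] q [-0.15  0.84 -0.06  1.73  0.02  0.56  1.48]
```

View pics/s10.png

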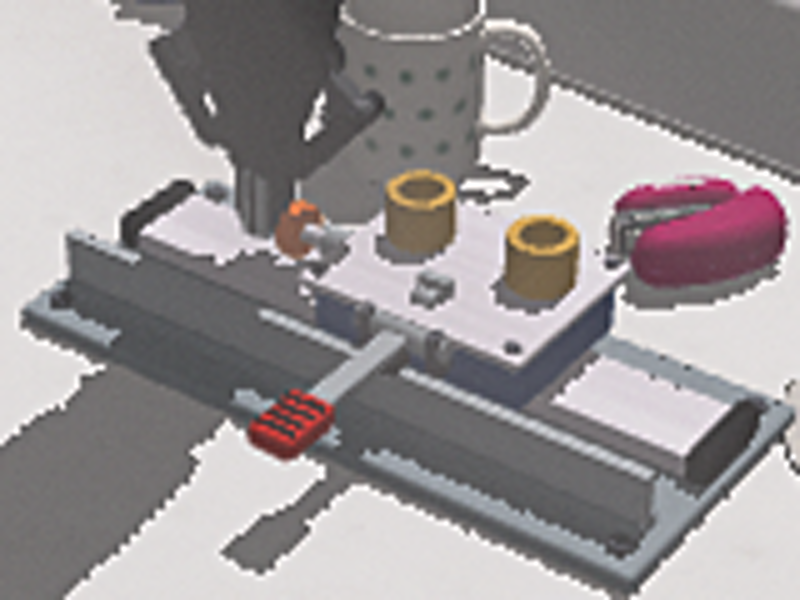

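```bash
python3 -m handwheel '-1 0 0 -5 0 0.004 0;-1 0 0 -5 0 0.004 0;-1 0 0 -5 0 0.004 0'
python3 -c "
from h import *
to(rel(0,120,5))"
python3 -m handwheel '-1 0 0 -5 0 0.004 0;-1 0 0 -5 0 0.004 0;-1 0 0 -5 0 0.004 0;-1 0 0 -5 0 0.004 0;-1 0 0 -5 0 0.004 0;-1 0 0 -5 0 0.004 0;-1 0 0 -5 0 0.004 0'
python3 -c "
from h import *
to(rel(0,140,5))
"
```

```text
clock: 11.3
eef_pos: [619.7, 99.9, 6.3]
tool_rot: [-0.189, 1.533, 1.507]
force: [-2.0, 10.2, 1.3]
width: -0.1
t 11.3 railxyz [ -0.2 119.5   6.3] F [-1.  10.3  1.3] w -0.1
tool shift [ 1.3 -0.2  0.5] rot [0.025 0.037 0.007] q [-0.14  0.84 -0.07  1.73  0.02  0.56  1.49]
clock: 12.0
eef_pos: [619.4, 100.4, 6.4]
tool_rot: [-0.163, 1.523, 1.554]
force: [-2.3, 10.6, 0.4]
width: 0.3
t 12.0 railxyz [ -0.5 120.    6.4] F [-1.2 10.8  0.4] w 0.3
tool shift [ 2.4 -1.4 19.8] rot [0.045 0.047 0.007] q [-0.13  0.84 -0.08  1.73  0.03  0.56  1.51]
```

```bash
python3 -m handwheel '-1 0 0 8 0 0 0;-1 -2 0 12 0.02 0.02 0;-1 -30 0 0 0.02 0.02 0;-1 -40 0 0 0 0 0;-1 -40 0 0 0 0 0;-1 -10 0 0 0 0 0'
python3 -c "
from h import *
to(rel(-131,0.5,110))"
```

```text
clock: 12.6
eef_pos: [613.9, 114.4, 130.0]
tool_rot: [2.598, 1.569, -2.011]
force: [1.4, 0.1, -0.3]
width: 0.0
t 12.6 railxyz [ -4.6 134.5 130. ] F [ 1.4  0.  -0.3] w 0.0
tool shift [  20.3  126.7 -133.7] rot [ 0.002 -0.002 -0.001] q [-0.22  0.67 -0.02  1.66  0.02  0.81  1.43]
```

```bash
python3 -m handwheel '0.3 0 33 -35 0 0 0;0.3 0 33 -35 0 0 0;0.3 0 33 -35 0 0 0;0.3 0 22 -23 0 0 0;0.3 0 0 0 0 0 0;0.3 0 0 0 0 0 0'
python3 -c "
from h import *
to(rel(-131,0.5,80))
crop(0,get_image('scene'),240,165,160,120,5,'pics/s11.png')
"
```

```text
clock: 13.2
eef_pos: [503.6, -35.1, 130.5]
tool_rot: [-2.745, 1.563, -1.075]
force: [-0.3, 0.4, 0.2]
width: 55.9
t 13.2 railxyz [-129.4   -3.   130.5] F [-0.3  0.4  0.2] w 55.9
tool shift [50.5  1.8  3.9] rot [-0.002 -0.007  0.003] q [ 0.03  0.52 -0.03  1.99  0.04  0.62  1.64]
```

View pics/s11.png

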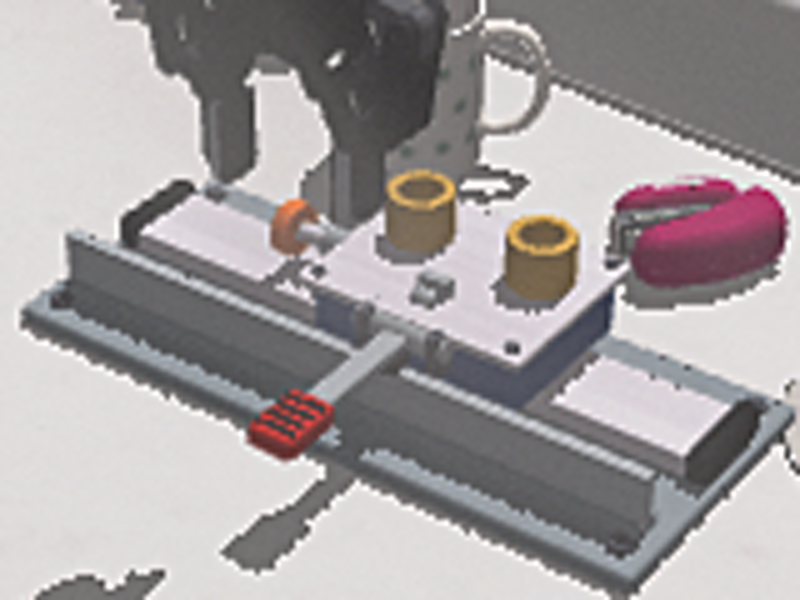

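```bash
python3 -m handwheel '0.3 25 1 3 0 0 0;0.3 35 0 0 0 0 0;0.3 20 0 0 0 0 0;0.3 5 0 0 0 0 0;0.3 0 0 0 0 0 0'
python3 -c "
from h import *
to(rel(-131,0.5,10))
crop(0,get_image('scene'),240,165,160,120,5,'pics/s12.png')
"
```

```text
clock: 13.75
eef_pos: [508.8, -28.5, 42.8]
tool_rot: [-2.227, 1.559, -0.55]
force: [-1.0, 0.7, -0.5]
width: 55.6
t 13.75 railxyz [-123.5    3.    42.8] F [-1.   0.8 -0.5] w 55.6
tool shift [32.7  7.8 -2.2] rot [ 0.005 -0.007  0.009] q [ 0.01  0.68 -0.02  2.05  0.05  0.41  1.62]
```

View pics/s12.png

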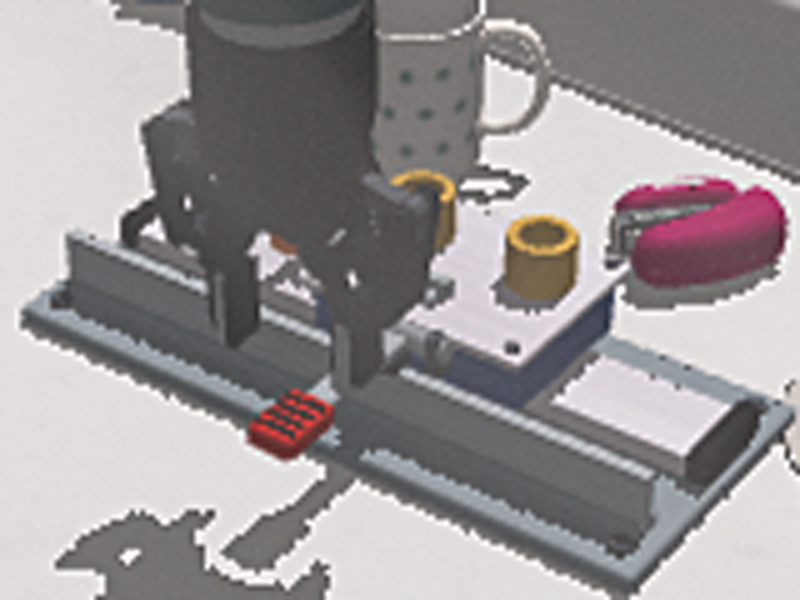

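```bash
python3 -m handwheel '0.3 10 6 -2 0 0 0;0.3 10 3 0 0 0 0;0.3 8 0 0 0 0 0;0.3 4 0 0 0 0 0;0.3 0 0 0 0 0 0'
python3 -c "
from h import *
to(rel(-132,0.5,10))
crop(0,get_image('scene'),240,165,160,120,5,'pics/s13.png')
"
```

```text
clock: 14.3
eef_pos: [505.3, -30.3, 13.0]
tool_rot: [-1.961, 1.551, -0.283]
force: [-0.3, 0.6, 0.4]
width: 55.6
t 14.3 railxyz [-127.2    1.5   13. ] F [-0.2  0.6  0.4] w 55.6
tool shift [ 3.   4.9 -0.9] rot [ 0.007 -0.008  0.019] q [ 0.01  0.73 -0.02  2.08  0.06  0.32  1.62]
```

View pics/s13.png

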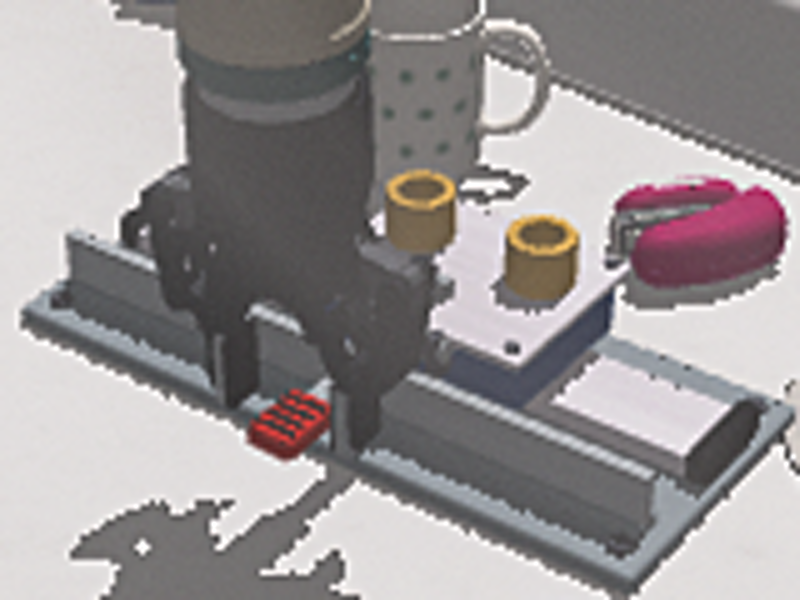

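```bash
python3 -m handwheel '0.3 4 5 -1 0 0 0.01;0.3 2 1 0 0 0 0;0.3 0 0 0 0 0 0;-0.3 0 0 0 0 0 0;-1 0 0 0 0 0 0;-1 0 0 0 0 0 0;-1 0 0 0 0 0 0'
python3 -c "
from h import *
to(rel(-132,0.5,10))
crop(0,get_image('scene'),240,165,160,120,5,'pics/s14.png')
"
```

```text
clock: 15.05
eef_pos: [500.0, -31.7, 7.7]
tool_rot: [-2.21, 1.559, -0.532]
force: [0.1, -0.9, 0.5]
width: 22.3
t 15.05 railxyz [-132.6    0.7    7.7] F [-0.  -0.9  0.5] w 22.3
tool shift [-2.3 -0.6 -0.2] rot [ 0.006 -0.007  0.01 ] q [ 0.02  0.74 -0.02  2.08  0.06  0.31  1.62]
```

View pics/s14.png

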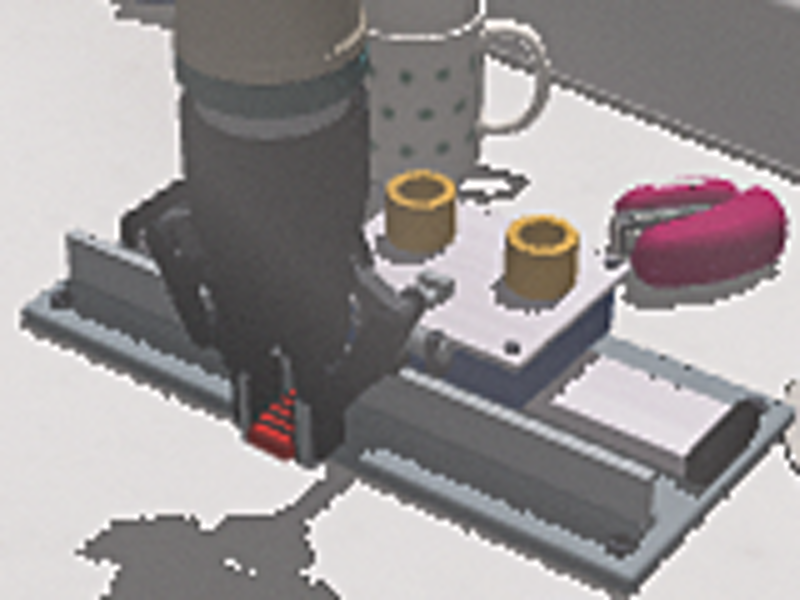

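```bash
python3 -m handwheel '-1 0 0 0 0 0 0;-1 0 0 0 0 0 0;-1 -3 0 0 0 0 0'
python3 -c "
from h import *
to(rel(-132,0.5,10))"
```

```text
clock: 15.4
eef_pos: [500.1, -31.7, 10.1]
tool_rot: [-2.221, 1.559, -0.544]
force: [3.2, 0.9, -16.2]
width: 22.3
t 15.4 railxyz [-132.6    0.7   10.1] F [  3.3   0.6 -16.2] w 22.3
tool shift [ 0.1 -0.6 -0.2] rot [ 0.006 -0.007  0.01 ] q [ 0.02  0.73 -0.02  2.08  0.06  0.32  1.62]
```

```bash
python3 -m handwheel '-1 -6 0 0 0 0 0;-1 -6 -1 0 0 0 0;-1 -6 -1 0 0 0 0'
python3 -c "
from h import *
to(rel(-132,0.5,10))"
```

```text
clock: 15.7
eef_pos: [503.0, -31.2, 26.4]
tool_rot: [-2.192, 1.559, -0.514]
force: [4.2, -0.5, -15.4]
width: 22.6
t 15.7 railxyz [-129.5    0.9   26.4] F [  4.2  -1.  -15.4] w 22.6
tool shift [16.4  2.6 -0.2] rot [ 0.006 -0.007  0.01 ] q [ 0.02  0.7  -0.02  2.07  0.06  0.36  1.62]
```

```bash
python3 -m handwheel '-1 -7 -1 0 0 0 0;-1 -7 -2 0 0 0 0;-1 -7 -2 0 0 0 0;-1 -6 -2 0 0 0 0'
python3 -c "
from h import *
to(rel(-132,0.5,10))
crop(0,get_image('scene'),240,165,160,120,5,'pics/s15.png')
"
```

```text
clock: 16.1
eef_pos: [515.3, -29.8, 54.2]
tool_rot: [-1.942, 1.551, -0.262]
force: [7.3, 1.5, -14.4]
width: 22.3
t 16.1 railxyz [-117.2    1.    54.2] F [  7.4   0.7 -14.4] w 22.3
tool shift [43.9 15.7 -0.1] rot [ 0.008 -0.007  0.019] q [ 0.02  0.66 -0.03  2.03  0.05  0.43  1.63]
```

View pics/s15.png

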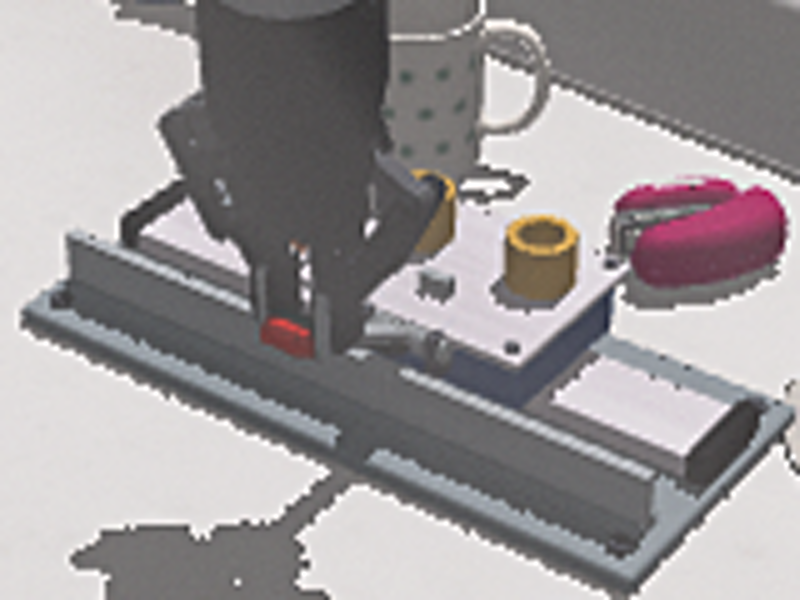

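```bash
python3 -m handwheel '-1 -5 -4 0 0 0 0;-1 -3 -2 0 0 0 0;0.4 0 0 0 0 0 0;0.4 0 0 0 0 0 0;0.4 0 0 0 0 0 0;0.4 0 0 0 0 0 0'
python3 -c "
from h import *
to(rel(-132,0.5,10))
crop(0,get_image('scene'),240,165,160,120,5,'pics/s16.png')
"
```

```text
clock: 16.75
eef_pos: [523.2, -29.6, 67.2]
tool_rot: [-1.928, 1.546, -0.247]
force: [0.7, -0.2, 0.7]
width: 59.6
t 16.75 railxyz [-109.3    0.5   67.2] F [ 0.7 -0.2  0.7] w 59.6
tool shift [56.6 24.   0.7] rot [ 0.009 -0.009  0.023] q [ 0.02  0.64 -0.03  2.01  0.05  0.47  1.63]
```

View pics/s16.png

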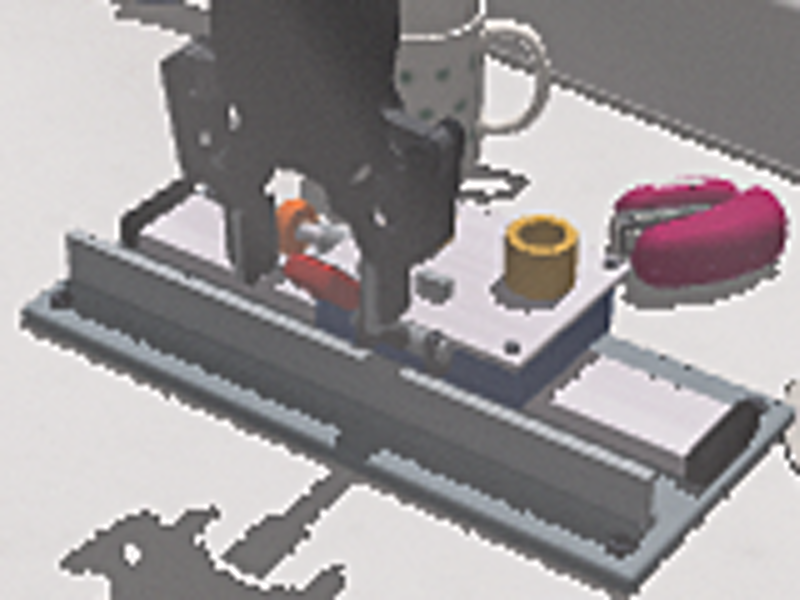

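```bash
python3 -m handwheel '0.4 -10 0 0 0 0 0;0.4 -20 0 0 0 0 0;0.4 -35 0 0 0 0 0;0.4 -40 0 0 0 0 0;0.4 -20 0 0 0 0 0;0.4 0 40 0 0 0 0;0.4 0 40 0 0 0 0;0.4 0 20 0 0 0 0;0.4 0 0 0 0 0 0;0.4 0 0 0 0 0 0'
python3 -c "
from h import *
to(rel(-132,0.5,10))
im=get_image('scene')
crop(0,im,240,185,160,100,5,'pics/s17.png')
crop(0,get_image('top'),250,165,160,120,5,'pics/t17.png')
a=cv2.imread('pics/scene0.png');d=cv2.absdiff(a,im)[185:285,240:400].max(2)
print((d>40).sum(), np.argwhere(d>40)[:10])
"
```

```text
clock: 17.8
eef_pos: [417.5, -40.1, 200.7]
tool_rot: [-1.905, 1.542, -0.224]
force: [0.4, 0.3, 0.2]
width: 59.6
t 17.8 railxyz [-215.5    0.6  200.7] F [0.5 0.3 0.2] w 59.6
tool shift [192.9 -78.3   1. ] rot [ 0.009 -0.009  0.028] q [ 0.06  0.29 -0.05  2.15  0.03  0.68  1.67]
262 [[ 0  8]
 [ 0  9]
 [ 0 10]
 [ 0 11]
 [ 0 12]
 [ 0 13]
 [ 0 14]
 [ 0 15]
 [ 0 16]
 [ 0 17]]
```

View pics/s17.png

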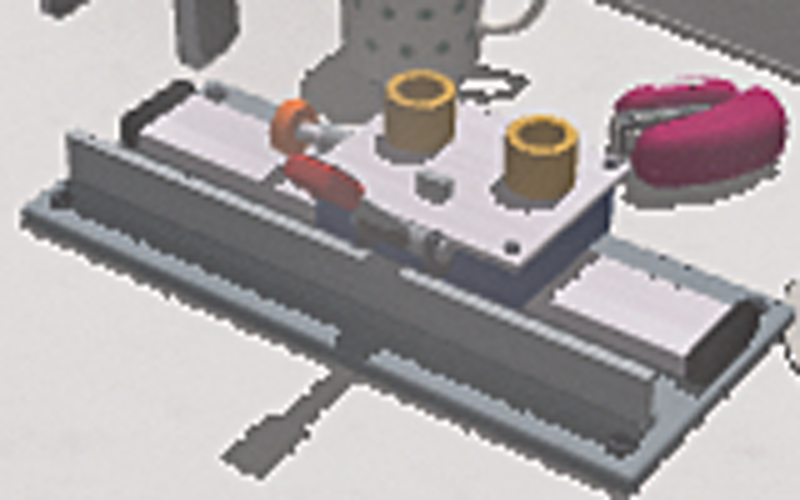

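View pics/t17.png

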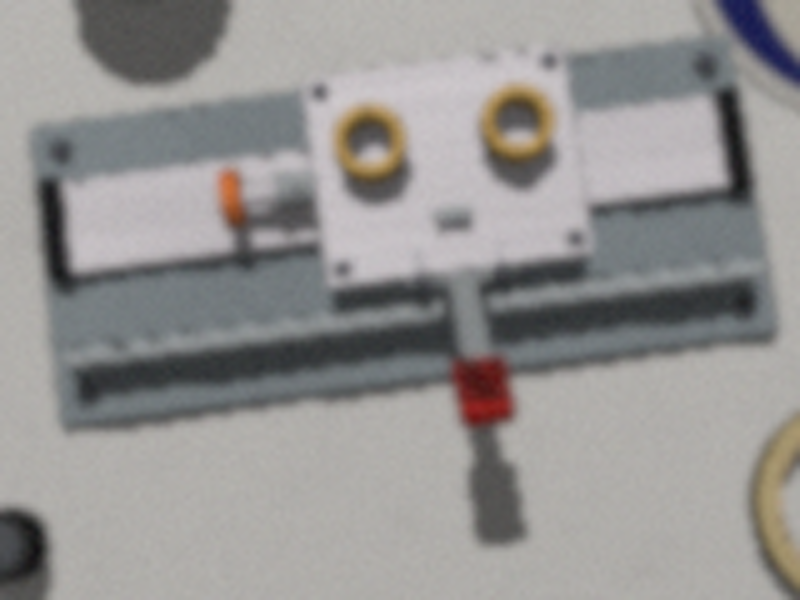

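```bash
python3 -c "
from cell import ctrl
print(ctrl.finish_job())"
```

```text
the job is handed in; nothing more can be done
None
```

The brake check is done and handed in at about 18 s of the 70 s allowed; no verdict was reported.

- **Lock:** I pushed the lever down with the shut fingertips until it snapped level. It then held 19 N pressed straight down on it.
- **Lean:** I pushed the buffer along the rail toward the carriage with the finger's back. The wrist readings ran from 6 to 11 N over about 2.9 s, roughly 10 N for most of it, and no reading came near 20 N.
- **Release:** I pinched the pad and lifted it past the dead point. When I opened the gripper the lever went fully up, and I drew the arm clear.

**Last checks:**
- In the final pictures the lever is back in its starting position and the buffer is free.
- The carriage is within about 1 mm of its start.
- The mug, stapler, loupe and tape look unmoved where they show in the pictures. I did not measure their positions separately.
- The wrist force was near zero with the gripper well clear.

**What disagreed:** the shut fingertips stood about 30 mm higher than the reported TCP (tool centre point) height, where the description puts them 8 mm below it. The pictures and two touches on the lever agreed on this, so I worked to the measured offset.

I had no direct reading of the buffer squeeze. I inferred it from the wrist force, about 3.5 mm at 10 N.

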